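Fetch the tin from behind the sauce bottles

ROBOT

A 7-joint arm with a two-finger parallel gripper is mounted at the origin on a cart in front of the work surface, level with it; the furniture and walls round the work are solid. World frame = base frame: x ahead of the robot, y to its left, z up, the work surface at z = 0. Lengths are in m, angles in rad, forces in N, time in s.
With the tool pointing down it reaches from about 0.35 to 0.9 m from the base axis. Payload 8.1 kg.
Tool frame: the origin (TCP) lies midway between the tips of the shut fingers; the grasp point (between the pads) lies 19 mm behind it; z points along the fingers, y is the line along which they close (so a half turn about z gives the same grasp; the last joint's range is limited). The gripper opens to 92 mm and grips with 3 to 60 N. Pads are 19 mm wide; open, the fingers measure 130 mm over their backs; the gripper's body (75 mm by 190 mm) begins 47 mm behind the grasp point.
Start: joints at [-1.374, 0.434, 0.025, 1.573, -0.012, 1.134, -0.075], TCP at [0.185, 0.597, 0.227] pointing down, gripper open.
Joint ranges: [-2.62, 2.62], [-0.44, 2.09], [-1.27, 1.32], [0.08, 2.57], [-1.32, 4.46], [0.12, 2], [-2.74, 2.74]. Speed limits (rad/s): [2.22, 2.22, 3.01, 3.01, 3.14, 3.14, 3.14].

INTERFACE

Orientations are given as a rotation vector (axis times angle).
In Python, from cell import readout, get_image, calibration, ticket gives the robot as it stands. The module is installed in compiled form; this text tells all that it offers.
- The arm moves only by the tool move_arm, never from a script. Its argument "series" is a list of rows, each a list of 6 numbers: the shift along the world's x, y, z as a fraction of full scale, then the turn, a rotation vector about the world's x, y, z as a fraction of full scale. A call has 1 to 5 rows; each row is the pose to reach, as a shift and turn from the pose commanded when the call began; what a row does not reach only later rows make up. Full scale, the value 1, is 0.75 m for a shift and 60 degrees for a turn. A row lasts 1/10 s, in which the tool goes at most 50 mm and 8.59 degrees, less where a joint would pass 70% of its speed; a pose out of reach is approached as far as the arm can. A call with a number of a shift or a turn outside -1 to 1 is refused whole. A call with a gripper value outside its range is refused whole. "claw" is the opening, from -1 (shut) to 1 (fully open), so that 0 is half open, set as the call begins (left out, the last holds). The fingers move at their own pace and stop on an object; "squeeze" is the grip in N (left out, the last holds). Time passes only in rows, so rows that repeat a pose let the fingers close. It gives the time, the measured TCP pose, the force, the opening and the grip force at its end, in the units of the state.
- readout.observe(): the state, without advancing time (a new reading comes with each control period).
- get_image(name): name is "scene" or "top" or "wrist"; returns (picture, depth): 400x640x3 uint8, red, green, blue; 400x640 float32, m along the optical axis (not along the pixel's ray), 0 where there is no reading.
- calibration(name): a dict with "fx", "fy", "cx", "cy" (pixels), "view" (4x4, takes a point from world to camera coordinates); the wrist camera has in their place "mount" (4x4, takes a point from camera to tool coordinates, whose origin is the TCP and whose axes are the flange's). Camera axes: x right, y down, z forward; pixel columns grow to the right and rows downward; lengths in m; the calibration is good to about 2 mm. The wrist camera is an equidistant fisheye: a pixel r from the principal point sees the ray r / f radians off the axis. A picture is of the moment at which its call begins: read the wrist's pose just before it. calibration takes no time and is no camera call.
- ticket.sign_off(): hands the job in; it is judged then, once.
The state is a dict: "clock": time; "joints": joint angles; "dq": joint speeds; "joint_efforts": joint torques, N m; "position": TCP position; "ee_rot": TCP orientation; "force": force on the tool from outside, world axes, zero at the start; "ft_torque": the same for the moment, N m; "width": opening from 0.0 (shut) to 1.0 (fully open); "gripper_force": force on a finger pad.
Only numpy, scipy, OpenCV 4.12 (cv2) and the standard library are available. Lean on these libraries where they do the work, as an engineer would, in place of code of your own. Each camera call takes 0.05 s, during which the arm holds its last target. There are 200 camera calls.

TASK

The red and the brown sauce bottle stand in the cups of the steel condiment caddy and bar the way to the fish tin on the bench behind them. Stand both bottles upright on the black rubber drip mat, only then lift out the tin and lay it flat in the middle of the lined steel tray, and after that put each bottle back upright in the cup it came from, so that the cook finds it there. Set things down rather than drop them, tip nothing over, and leave the pepper shaker and the green-capped spice jar where they stand.

Things in the scene. Friction and masses are not known exactly. Their poses are not given: they have to be found in the camera images.
- red_bottle: the red sauce bottle: squeeze bottle with a white cap and nozzle, 52 mm in diameter, 165 mm tall to the nozzle tip; the straight red body, the part to grasp, reaches 123 mm above its underside, 190 g (+-30 percent). Origin: centre of its underside; z up along the bottle. It starts upright in one of the caddy's two cups (which one varies).
- brown_bottle: the dark brown sauce bottle: squeeze bottle with a white cap and nozzle, 56 mm in diameter, 180 mm tall to the nozzle tip; the straight brown body, the part to grasp, reaches 134 mm above its underside, 190 g (+-30 percent). Origin: centre of its underside; z up along the bottle. It starts upright in one of the caddy's two cups (which one varies).
- tin: flat yellow fish tin with a dark top, 63 x 105 x 25 mm, 150 g (+-30 percent), sides nearly upright. Origin: centre of its underside; x along the short side (grasp across it), y along the long side, z up. It starts flat on the caddy's bench (54 x 118 mm, top 20 mm above the worktop, end cheeks to 30 mm at y +-58), long side across the caddy; before and behind it only the base plate and, before it, the 8 mm gap between the cups.
- caddy: fixed stainless condiment caddy, 176 (x) x 166 (y) mm. Origin: centre of its underside on the worktop; front (cups) to -x, z up. Two round open cups, 68 mm inside, 75 over the rim, centres at x -45, y +40 and -40 mm; inner floor 7 mm, rim 50 mm above the worktop. Behind them the tin bench, centre x +42, y 0. Base plate top at 5 mm, its edge 10 mm; wire loops 51 mm high at y +-81, x -15 to +37 mm.
- mat: black ribbed rubber drip mat, 190 (x) x 140 (y) x 8 mm, fixed; the side area for the bottles. Origin: centre of its underside on the worktop, x along its long side, z up; its flat top is 8 mm above the worktop.
- tray: shallow steel tray with a grey liner, 183 (x) x 263 (y) x 36 mm, fixed; the tin's destination. Origin: centre of its underside, 2 mm above the worktop, y along its long side. The flat liner measures 134 (x) x 210 (y) mm about the origin and its top is 8 mm above the origin (10 mm above the worktop); the rim is 36 mm high.
- pepper: glass pepper shaker with a grey top, 44 mm in diameter, 90 mm tall, loose bystander behind the work. Origin: centre of its underside.
- spice: tall spice jar with a green cap, 46 mm in diameter, 106 mm tall, loose bystander behind the work, beside the steel bowl. Origin: centre of its underside.
Things that resemble listed ones, but are neither listed nor needed, are in the scene too. Leave any yellow look-alike of the red_bottle alone.

How it is judged:
On the way, in this order (a step that is already met when the one before it is completed fails the run):
1. both sauce bottles stand upright and released on the mat, while the tin is still on its bench (x of red_bottle in the frame of mat between -0.08 and 0.08 m and y of red_bottle in the frame of mat between -0.055 and 0.055 m and z of red_bottle in the frame of mat between 0.002 and 0.016 m and angle between each of red_bottle, brown_bottle's own z axis and vertical below 0.15 rad and x of brown_bottle in the frame of mat between -0.08 and 0.08 m and y of brown_bottle in the frame of mat between -0.055 and 0.055 m and z of brown_bottle in the frame of mat between 0.002 and 0.016 m and distance of tin from where it was at the start of the episode below 0.015 m and contact force between the fingers and red_bottle below 0.1 N and contact force between the fingers and brown_bottle below 0.1 N), for 0.2 s.
2. the tin lies flat and released in the middle of the tray, with both bottles still on the mat (horizontal distance between tin and tray below 0.015 m and z of tin in the frame of tray between 0.004 and 0.012 m and angle between tin's own z axis and vertical below 0.1 rad and linear speed of tin below 0.02 m/s and x of red_bottle in the frame of mat between -0.08 and 0.08 m and y of red_bottle in the frame of mat between -0.055 and 0.055 m and z of red_bottle in the frame of mat between 0.002 and 0.016 m and angle between each of red_bottle, brown_bottle's own z axis and vertical below 0.15 rad and x of brown_bottle in the frame of mat between -0.08 and 0.08 m and y of brown_bottle in the frame of mat between -0.055 and 0.055 m and z of brown_bottle in the frame of mat between 0.002 and 0.016 m and contact force between the fingers and tin below 0.1 N), for 0.2 s.
At the end, for the whole second after the job is handed in: each bottle stands upright (within 0.12 rad) in the cup it came from, within 14 mm of where it stood at the start; the tin lies flat (within 0.1 rad) in the tray, its centre within 15 mm of the tray's centre; all at rest (distance of each of red_bottle, brown_bottle from where it was at the start of the episode below 0.014 m and angle between each of red_bottle, brown_bottle's own z axis and vertical below 0.12 rad and linear speed of each of red_bottle, brown_bottle, tin below 0.02 m/s and horizontal distance between tin and tray below 0.015 m and z of tin in the frame of tray between 0.004 and 0.012 m and angle between tin's own z axis and vertical below 0.1 rad); the robot touches nothing.
It fails at once if a sauce bottle or the tin is tipped over (angle between any of red_bottle, brown_bottle, tin's own z axis and vertical above 0.6 rad).
It fails at once if a bottle or the tin is dropped or knocked (faster than 0.8 m/s while no finger holds it) ((linear speed of red_bottle above 0.8 m/s and contact force between the fingers and red_bottle below 0.05 N) or (linear speed of brown_bottle above 0.8 m/s and contact force between the fingers and brown_bottle below 0.05 N) or (linear speed of tin above 0.8 m/s and contact force between the fingers and tin below 0.05 N)).
It fails at once if the pepper shaker or the green-capped spice jar is shoved more than 30 mm or knocked over (distance of any of pepper, spice from where it was at the start of the episode above 0.03 m or angle between any of pepper, spice's own z axis and vertical above 0.5 rad).
It also fails if it takes over 109 s, if anything falls off the work surface, if the arm or the gripper's body presses on something with over 40 N, if the wrist force passes 120 N, or if a joint passes its speed limit or range.

## Working session

There is one attempt and no reset: what is moved stays moved. The work goes in short steps, Python scripts to look and compute and a tool call to move; the robot and the scene stay as the last step left them, time stands still between calls to the robot, and variables do not carry over. Pictures are saved under pics/ and viewed, at most 14 in all, crops included, and the job is handed in when it is done.

Besides the shell and the picture viewer there is one more tool, called after "Call:" as name(argument=value, ...), one argument or row to a line, values as JSON. move_arm: Moves the arm, as the interface text tells. Shift numbers are shares of 0.75 m and turn numbers shares of 60 degrees, none past 1 either way. Its arguments: {"type":"object","properties":{"series":{"type":"array"},"claw":{"type":"number"},"squeeze":{"type":"number"}},"required":["series"]}

```bash
mkdir -p pics; cat > h.py <<'E'
import numpy as np, cv2
from cell import readout, get_image, calibration, ticket
def snap(n,f):
    p,d=get_image(n); cv2.imwrite(f'pics/{f}.png',p[:,:,::-1]); np.save(f'pics/{f}.npy',d); return p,d
def world(n,d,u,v):
    c=calibration(n); z=d[v,u]
    P=np.array([(u-c['cx'])/c['fx']*z,(v-c['cy'])/c['fy']*z,z,1.0])
    return (np.linalg.inv(c['view'])@P)[:3]
def cloud(n,d):
    c=calibration(n); v,u=np.mgrid[:400,:640]
    P=np.stack([(u-c['cx'])/c['fx']*d,(v-c['cy'])/c['fy']*d,d,np.ones_like(d)],-1)
    return (P@np.linalg.inv(c['view']).T)[...,:3]
E
python3 -c "
from h import *
snap('top','top1');snap('scene','scene1');s=readout.observe();print(s['clock'],s['position'],s['ee_rot'],s['width'])
for n in('top','scene'):print(calibration(n))"
```

```text
0.1 [0.18449855 0.59666621 0.22603375] [-4.69254314e-01 -3.10626155e+00  2.19722925e-03] 0.9953826472068553
{'fx': 486.3571466504343, 'fy': 486.3571466504343, 'cx': 321.80117380955403, 'cy': 194.61144579483505, 'view': array([[-8.30339299e-04, -9.99999050e-01,  1.10063449e-03,
        -3.33685588e-02],
       [-9.98802895e-01,  7.75514134e-04, -4.89098776e-02,
         5.67673816e-01],
       [ 4.89089776e-02, -1.13992871e-03, -9.98802589e-01,
         1.55384000e+00],
       [ 0.00000000e+00,  0.00000000e+00,  0.00000000e+00,
         1.00000000e+00]])}
{'fx': 500.43990603014356, 'fy': 500.43990603014356, 'cx': 322.78260037316267, 'cy': 198.97540592234864, 'view': array([[ 0.76715135, -0.64138455,  0.0102307 , -0.44853258],
       [-0.44375681, -0.54215327, -0.71354728,  0.29057119],
       [ 0.46320481,  0.54285882, -0.70053237,  1.29409602],
       [ 0.        ,  0.        ,  0.        ,  1.        ]])}
```

View pics/top1.png

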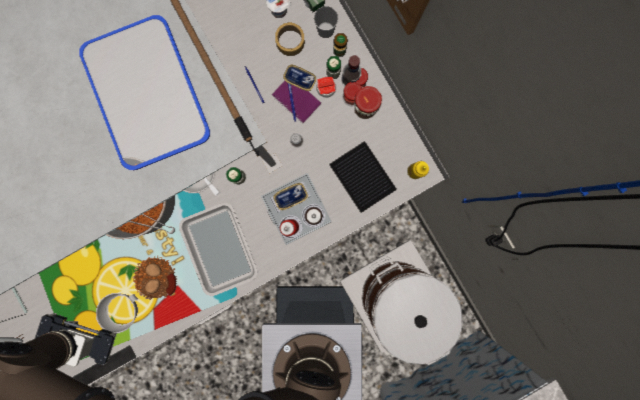

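View pics/scene1.png

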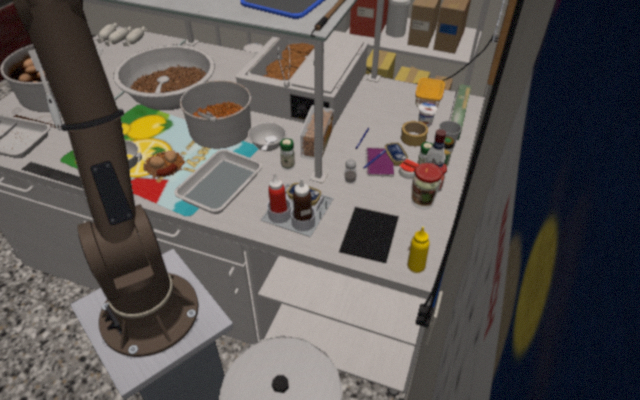

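Top view: red bottle at about (289,228) and brown at (313,215), both in the caddy. The tin is at (291,196), mat (362,177), tray (219,249), pepper (296,140) and spice (235,175). A yellow look-alike stands at (421,169). The second fish-like tin at (300,76) isn't in the caddy, so it's not the one meant.

```bash
python3 - <<'E'
from h import *
im=cv2.imread('pics/top1.png');d=np.load('pics/top1.npy');C=cloud('top',d)
for n,(u,v) in dict(red=(289,228),brown=(313,215),tin=(291,196),mat=(362,177),tray=(219,249),pep=(296,140),spice=(235,175),post=(268,158),postm=(243,130),shelf=(230,150),shelf2=(150,90),work=(340,215),bowl=(205,187)).items(): print(n,C[v,u].round(3))
# mat: dark pixels
def rect(mask,n):
    P=C[mask][:,:2]; r=cv2.minAreaRect((P*1000).astype(np.float32)); print(n,r,np.median(C[mask][:,2]),len(P))
reg=np.zeros(im.shape[:2],bool)
m=reg.copy(); m[138:215,325:400]=1
rect(m&(im.max(2)<50)&(abs(C[...,2]-.008)<.012),'mat')
# tray: everything above 20mm in area for rim; liner z
m=reg.copy(); m[195:300,170:262]=1
rect(m&(C[...,2]>.022)&(C[...,2]<.05),'trayrim')
m=reg.copy(); m[180:212,270:312]=1
t=m&(C[...,2]>.036)&(C[...,2]<.055); rect(t,'tin')
for n,(lo,hi),b in(('redtop',(.15,.19),(215,242,275,301)),('brtop',(.165,.2),(200,230,300,330))):
    m=reg.copy(); m[b[0]:b[1],b[2]:b[3]]=1
    k=m&(C[...,2]>.1); print(n,C[k].mean(0).round(4),C[k][:,2].max(),k.sum(),C[k].min(0),C[k].max(0))
cv2.imwrite('pics/crop1.png',cv2.resize(im[135:300,170:400],None,fx=3.4,fy=3.4,interpolation=cv2.INTER_CUBIC))
E
```

```text
red [0.463 0.063 0.143]
brown [ 0.501 -0.008  0.188]
tin [0.562 0.063 0.046]
mat [ 0.625 -0.164  0.009]
tray [0.393 0.297 0.01 ]
pep [0.733 0.046 0.088]
spice [0.623 0.23  0.107]
post [0.665 0.121 0.185]
postm [0.681 0.136 0.541]
shelf [0.641 0.168 0.52 ]
shelf2 [0.773 0.344 0.522]
work [ 0.502 -0.093 -0.001]
bowl [0.589 0.331 0.063]
mat ((627.4019775390625, -166.27581787109375), (184.8890380859375, 135.59657287597656), 33.33515548706055) 0.008095170042741184 2333
trayrim ((409.491455078125, 311.87176513671875), (317.7140808105469, 275.1951599121094), 0.9606728553771973) 0.035970268264666094 1275
tin ((546.3575439453125, 64.61385345458984), (94.2769775390625, 112.0535659790039), 23.238065719604492) 0.04216355604664401 609
redtop [0.4647 0.0658 0.173 ] 1.5797809945592984 223 [ 0.44102575 -0.0320375   0.10448301] [0.49096982 0.09561098 1.57978099]
brtop [ 0.4997 -0.0084  0.2098] 1.5797809945592984 268 [ 0.47429905 -0.0320375   0.11218748] [0.52526364 0.02000616 1.57978099]
```

View pics/crop1.png

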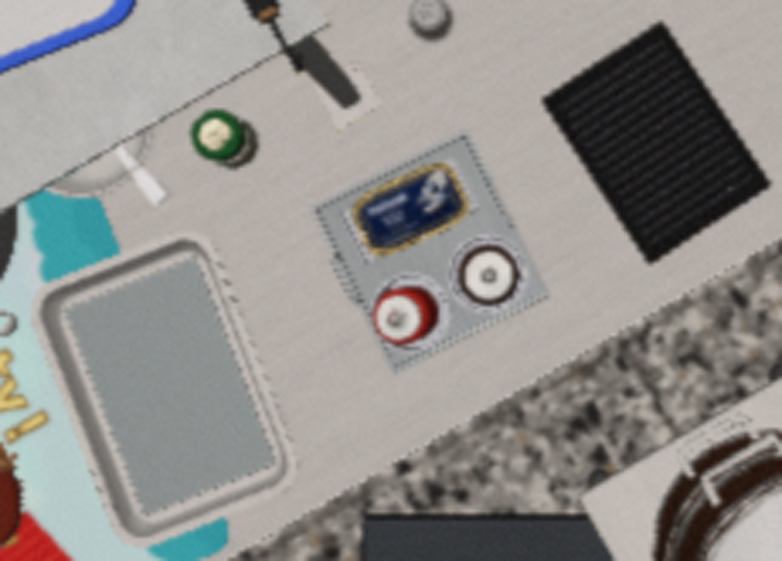

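The crop confirms the listed things: red bottle tip at crop (398,318), brown tip (489,275), tin centre (411,208) and the caddy, mat and tray corners. I'll project these at their known heights.

```bash
cat >> h.py <<'E'
def atz(n,u,v,z):
    c=calibration(n); M=np.linalg.inv(c['view']); r=M[:3,:3]@np.array([(u-c['cx'])/c['fx'],(v-c['cy'])/c['fy'],1]); o=M[:3,3]
    return (o+r*(z-o[2])/r[2])
E
python3 - <<'E'
from h import *
cr=lambda x,y,z: atz('top',170+(x+.5)/3.4-.5,135+(y+.5)/3.4-.5,z)[:2]
for n,z,L in(('caddy',.01,[(467,137),(317,207),(395,370),(547,297)]),('tray',.01,[(197,257),(62,308),(145,517),(275,463)]),('mat',.008,[(543,98),(661,22),(770,187),(652,263)])):
    P=np.array([cr(x,y,z) for x,y in L]); c=P.mean(0)
    e1=(P[0]-P[1]);e2=(P[1]-P[2]); print(n,c.round(4),[round(float(np.linalg.norm(P[i]-P[i-1])),3) for i in range(4)],[np.degrees(np.arctan2(e[1],e[0])).round(1) for e in(P[0]-P[1],P[3]-P[2],P[1]-P[2],P[0]-P[3])])
    if n=='caddy': cad=c; a=np.mean([np.arctan2(e[1],e[0]) for e in(P[1]-P[2],P[0]-P[3])])
R=np.array([[np.cos(a),-np.sin(a)],[np.sin(a),np.cos(a)]])
for p in((-.045,.04),(-.045,-.04),(.042,0)): print('pred',(cad+R@np.array(p)).round(4))
print('red',cr(398,318,.172),'brown',cr(489,275,.187),'tin',cr(411,208,.045))
C=cloud('top',np.load('pics/top1.npy'))
for n,b,h in(('red',(215,242,275,301),.1),('br',(200,230,300,330),.11),('pep',(130,152,283,308),.03),('spice',(160,190,220,250),.05)):
    m=np.zeros((400,640),bool); m[b[0]:b[1],b[2]:b[3]]=1; k=m&(C[...,2]>h)&(C[...,2]<.25); P=C[k]; print(n,np.median(P,0).round(4),P.min(0).round(3),P.max(0).round(3))
sh=(C[...,2]>.45)&(C[...,2]<.6); P=C[sh]; print('shelf y by x', [(x,P[(abs(P[:,0]-x)<.01)][:,1].min().round(3)) for x in(.5,.55,.6,.65,.7,.75,.8) if (abs(P[:,0]-x)<.01).any()])
s=readout.observe()
from scipy.spatial.transform import Rotation as Rn
print(Rn.from_rotvec(s['ee_rot']).as_matrix().round(3), s['position'])
# other things higher than 60mm with x<.9
for x0 in np.arange(.3,.9,.1):
    print([ (lambda q: round(float(np.percentile(q,98)),2) if len(q) else None)(C[(abs(C[...,0]-x0)<.05)&(abs(C[...,1]-y0)<.05)][:,2]) for y0 in np.arange(-.4,.61,.1)])
E
```

```text
caddy [0.5217 0.0477] [0.17, 0.157, 0.171, 0.159] [np.float64(-64.9), np.float64(-64.4), np.float64(25.8), np.float64(26.5)]
tray [0.3958 0.2949] [0.208, 0.136, 0.212, 0.132] [np.float64(-69.3), np.float64(-67.6), np.float64(22.3), np.float64(21.2)]
mat [ 0.6267 -0.1665] [0.188, 0.135, 0.189, 0.134] [np.float64(122.8), np.float64(122.7), np.float64(33.1), np.float64(33.3)]
pred [0.4637 0.0637]
pred [ 0.4989 -0.0081]
pred [0.5594 0.0662]
red [0.46293154 0.0677924 ] brown [ 0.49927037 -0.00974306] tin [0.56236771 0.06499658]
red [0.4634 0.0678 0.139 ] [0.441 0.047 0.104] [0.486 0.096 0.171]
br [ 0.5009 -0.0078  0.1515] [ 0.474 -0.031  0.112] [0.525 0.02  0.188]
pep [0.7355 0.0461 0.0812] [0.722 0.029 0.03 ] [0.757 0.068 0.097]
spice [0.6235 0.233  0.1045] [0.602 0.213 0.051] [0.648 0.259 0.114]
shelf y by x [(0.5, np.float64(-0.515)), (0.55, np.float64(-0.484)), (0.6, np.float64(-0.458)), (0.65, np.float64(-0.428)), (0.7, np.float64(-0.399)), (0.75, np.float64(-0.37)), (0.8, np.float64(-0.342))]
[[-0.955  0.295 -0.   ]
 [ 0.295  0.955 -0.001]
 [-0.    -0.001 -1.   ]] [0.18449855 0.59666621 0.22603375]
[-0.05, -0.05, -0.11, -0.79, -0.53, 0.01, 0.04, 0.04, 0.04, 0.05, 0.52]
[-0.54, -0.79, -0.79, 0.01, 0.01, 0.12, 0.04, 0.02, 0.04, 0.52, 0.52]
[-0.79, 0.01, 0.01, 0.01, 1.58, 0.15, 0.04, 0.52, 0.52, 0.52, 0.52]
[0.97, 0.14, 0.02, 0.01, 0.05, 0.53, 0.52, 0.53, 0.53, 0.52, 0.52]
[1.04, 0.13, 0.01, 0.01, 0.09, 0.54, 0.53, 0.53, 0.53, 0.52, 0.52]
[0.99, 0.92, 0.14, 0.13, 0.02, 0.51, 0.54, 0.53, 0.53, 0.53, 0.52]
[None, 0.75, 0.6, 0.21, 0.04, 0.03, 0.54, 0.54, 0.53, 0.53, 0.52]
```

Call:
move_arm(
  series=[
    [0.42, -0.8, 0.03, 0, 0, -0.78],
    [0.42, -0.8, 0.03, 0, 0, -0.78],
    [0.42, -0.8, 0.03, 0, 0, -0.78],
    [0.42, -0.8, 0.03, 0, 0, -0.78],
    [0.42, -0.8, 0.03, 0, 0, -0.78],
  ],
  claw=1,
  squeeze=25,
)

```text
clock: 0.6
position: [0.3012, 0.3738, 0.2349]
ee_rot: [-1.583, -2.714, 0.0]
force: [-0.6, 0.1, 0.6]
width: 0.999
gripper_force: 0.0
```

```bash
cat >> h.py <<'E'
from scipy.spatial.transform import Rotation as Rn
def rel(x,y,z,yaw,say=''):
    s=readout.observe(); p=np.array(s['position']); R=Rn.from_rotvec(s['ee_rot']).as_matrix()
    a=np.radians(yaw); yt=np.array([np.cos(a),np.sin(a),0]); yt=yt if yt@R[:,1]>0 else -yt
    zt=np.array([0,0,-1.]); T=np.stack([np.cross(yt,zt),yt,zt],1)
    t=Rn.from_matrix(T@R.T).as_rotvec()
    print(say,'t',round(s['clock'],2),'pos',p.round(4),'w',round(s['width'],3),'gf',np.round(s['gripper_force'],2),'F',np.round(s['force'],1))
    print(' shift',((np.array([x,y,z])-p)/.75).round(4),'turn',(t/np.radians(60)).round(4))
E
python3 - <<'E'
from h import *
rel(.4995,-.009,.25,26)
for n,f in(('top','top1'),('scene','scene1')):
    C=cloud(n,np.load(f'pics/{f}.npy'))
    m=(abs(C[...,0]-.68)<.07)&(abs(C[...,1]-.12)<.07)&(C[...,2]>.03)&(C[...,2]<.49)
    P=C[m]
    for z in np.arange(.05,.5,.06):
        q=P[abs(P[:,2]-z)<.03]
        if len(q): print(n,round(z,2),len(q),q[:,:2].min(0).round(3),q[:,:2].max(0).round(3))
C=cloud('top',np.load('pics/top1.npy'));P=C[(C[...,2]>.49)&(C[...,2]<.57)&(C[...,1]<.6)]
print([(round(y,2),P[abs(P[:,1]-y)<.01][:,0].min().round(3)) for y in np.arange(.0,.6,.1) if (abs(P[:,1]-y)<.01).any()])
E
```

```text
t 0.6 pos [0.3012 0.3738 0.2349] w 0.999 gf 0.0 F [-0.6  0.1  0.6]
 shift [ 0.2644 -0.5104  0.0202] turn [ 0.0001 -0.0003 -0.0582]
top 0.05 40 [0.659 0.05 ] [0.75  0.132]
top 0.11 54 [0.659 0.052] [0.749 0.133]
top 0.17 28 [0.659 0.115] [0.686 0.133]
top 0.23 29 [0.659 0.116] [0.684 0.133]
top 0.29 36 [0.659 0.116] [0.682 0.133]
top 0.35 28 [0.66  0.116] [0.678 0.131]
top 0.41 16 [0.66  0.116] [0.669 0.129]
scene 0.05 116 [0.654 0.05 ] [0.732 0.135]
scene 0.11 137 [0.653 0.05 ] [0.745 0.136]
scene 0.17 138 [0.653 0.112] [0.685 0.136]
scene 0.23 147 [0.654 0.111] [0.687 0.14 ]
scene 0.29 159 [0.655 0.113] [0.683 0.135]
scene 0.35 159 [0.655 0.113] [0.681 0.136]
scene 0.41 184 [0.655 0.111] [0.685 0.136]
scene 0.47 240 [0.62  0.113] [0.687 0.19 ]
[(np.float64(0.1), np.float64(0.108)), (np.float64(0.2), np.float64(0.593)), (np.float64(0.3), np.float64(0.533)), (np.float64(0.4), np.float64(0.477)), (np.float64(0.5), np.float64(0.419))]
```

Call:
move_arm(
  series=[
    [0.264, -0.51, 0.02, 0, 0, -0.058],
    [0.264, -0.51, 0.02, 0, 0, -0.058],
    [0.264, -0.51, 0.02, 0, 0, -0.058],
    [0.264, -0.51, 0.02, 0, 0, -0.058],
    [0.264, -0.51, 0.02, 0, 0, -0.058],
  ],
)

```text
clock: 1.1
position: [0.4159, 0.152, 0.2438]
ee_rot: [-1.656, -2.67, -0.001]
force: [0.9, -0.1, 0.3]
width: 1.0
gripper_force: 0.0
```

```bash
python3 -c "
from h import *
rel(.4995,-.009,.25,26)"
```

```text
t 1.1 pos [0.4159 0.152  0.2438] w 1.0 gf 0.0 F [ 0.9 -0.1  0.3]
 shift [ 0.1115 -0.2147  0.0082] turn [-0.0003  0.     -0.0063]
```

Call:
move_arm(
  series=[
    [0.112, -0.215, 0.008, 0, 0, -0.006],
    [0.112, -0.215, 0.008, 0, 0, -0.006],
    [0.112, -0.215, 0.008, 0, 0, -0.006],
    [0.112, -0.215, 0.008, 0, 0, -0.006],
    [0.112, -0.215, 0.008, 0, 0, -0.006],
  ],
)

```text
clock: 1.6
position: [0.5009, -0.0123, 0.2499]
ee_rot: [1.673, 2.657, -0.002]
force: [0.7, -0.5, 0.3]
width: 1.002
gripper_force: 0.0
```

```bash
python3 -c "
from h import *
rel(.4995,-.009,.123,26)
snap('wrist','w1'); print(calibration('wrist'))"
```

```text
t 1.6 pos [ 0.5009 -0.0123  0.2499] w 1.002 gf 0.0 F [ 0.7 -0.5  0.3]
 shift [-0.0018  0.0043 -0.1692] turn [0.0022 0.0011 0.0067]
{'fx': 309.70691628693146, 'fy': 309.70691628693146, 'cx': 316.5770727149251, 'cy': 201.9288657552865, 'mount': array([[ 5.55494687e-04, -9.53539367e-01, -3.01267932e-01,
         8.21149685e-02],
       [ 9.99999568e-01,  7.54358873e-04, -5.43756631e-04,
        -1.26395547e-03],
       [ 7.45757492e-04, -3.01267499e-01,  9.53539374e-01,
        -1.58960043e-01],
       [ 0.00000000e+00,  0.00000000e+00,  0.00000000e+00,
         1.00000000e+00]])}
```

View pics/w1.png

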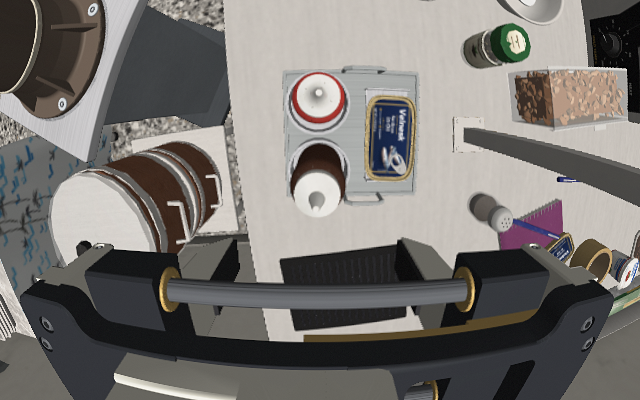

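The wrist view shows the brown nozzle at about (318,206), the red one at (319,92), and the tin at (392,138). The gripper closes front to back across the caddy. I'll check the bottle axes from here.

```bash
cat >> h.py <<'E'
def wz(u,v,z,s):
    c=calibration('wrist'); a=np.array([u-c['cx'],v-c['cy']]); r=np.hypot(*a); th=r/c['fx']
    ray=np.array([*(a/r*np.sin(th)),np.cos(th)]); M=c['mount']; T=Rn.from_rotvec(s['ee_rot']).as_matrix()
    o=T@M[:3,3]+s['position']; w=T@M[:3,:3]@ray
    return (o+w*(z-o[2])/w[2]).round(4)
E
python3 -c "
from h import *
s=readout.observe()
print('brown',wz(318,208,.187,s),'red',wz(319,93,.172,s),'tin',wz(391,138,.045,s))
# wrist depth at nozzle tip and a view of the mid palm bar
d=np.load('pics/w1.npy'); print([ (v,d[v,318].round(3)) for v in (208,92,290,330)])
rel(.4995,-.009,.123,26)"
```

```text
brown [ 0.4964 -0.0031  0.187 ] red [0.4599 0.0743 0.172 ] tin [0.5579 0.0708 0.045 ]
[(208, np.float32(0.235)), (92, np.float32(0.221)), (290, np.float32(0.09)), (330, np.float32(0.498))]
 t 1.65 pos [ 0.4999 -0.0095  0.2496] w 0.998 gf 0.0 F [ 0.   0.5 -0.4]
 shift [-0.0006  0.0007 -0.1687] turn [ 0.0009 -0.0002  0.0043]
```

Call:
move_arm(
  series=[
    [-0.0013, 0.003, -0.06, 0, 0, 0.004],
    [-0.0013, 0.003, -0.12, 0, 0, 0.004],
    [-0.0013, 0.003, -0.155, 0, 0, 0.004],
    [-0.0013, 0.003, -0.166, 0, 0, 0.004],
    [-0.0013, 0.003, -0.166, 0, 0, 0.004],
  ],
)

```text
clock: 2.15
position: [0.4978, -0.0041, 0.1246]
ee_rot: [-1.657, -2.667, 0.002]
force: [1.2, 0.3, 0.7]
width: 1.003
gripper_force: 0.0
```

Call:
move_arm(
  series=[
    [0, 0, 0, 0, 0, 0],
    [0, 0, 0, 0, 0, 0],
    [0, 0, 0, 0, 0, 0],
    [0, 0, 0, 0, 0, 0],
    [0, 0, 0, 0, 0, 0],
  ],
  claw=-1,
)

```text
clock: 2.65
position: [0.4989, -0.0049, 0.1256]
ee_rot: [1.659, 2.667, 0.001]
force: [-0.6, 0.6, 0.6]
width: 0.614
gripper_force: 0.0
```

```bash
python3 -c "
from h import *
rel(.4985,-.0075,.123,26)"
```

```text
t 2.65 pos [ 0.4989 -0.0049  0.1256] w 0.614 gf 0.0 F [-0.6  0.6  0.6]
 shift [-0.0005 -0.0034 -0.0035] turn [-0.0003  0.0007 -0.0041]
```

Call:
move_arm(
  series=[
    [0, 0, 0, 0, 0, 0],
    [0, 0, 0, 0, 0, 0],
    [0, 0, 0, 0, 0, 0],
    [0, 0, 0, 0, 0, 0],
    [0, 0, 0, 0, 0, 0],
  ],
)

```text
clock: 3.15
position: [0.4987, -0.0051, 0.1253]
ee_rot: [1.659, 2.668, 0.0]
force: [-1.6, -0.6, 4.3]
width: 0.532
gripper_force: 24.9
```

Call:
move_arm(
  series=[
    [0, 0, 0.01, 0, 0, 0],
    [0, 0, 0.02, 0, 0, 0],
    [0, 0, 0.03, 0, 0, 0],
    [0, 0, 0.03, 0, 0, 0],
    [0, 0, 0.03, 0, 0, 0],
  ],
)

```text
clock: 3.65
position: [0.4988, -0.0048, 0.148]
ee_rot: [1.659, 2.668, 0.001]
force: [-1.0, -0.4, -2.9]
width: 0.536
gripper_force: 24.4
```

```bash
python3 -c "
from h import *
rel(.4985,-.0075,.123,26)
snap('scene','s2');im=cv2.imread('pics/s2.png');cv2.imwrite('pics/s2c.png',cv2.resize(im[110:270,220:420],None,fx=3.5,fy=3.5))"
```

```text
t 3.65 pos [ 0.4988 -0.0048  0.148 ] w 0.536 gf 24.35 F [-1.  -0.4 -2.9]
 shift [-0.0004 -0.0036 -0.0333] turn [-0.0003  0.0007 -0.0043]
```

View pics/s2c.png

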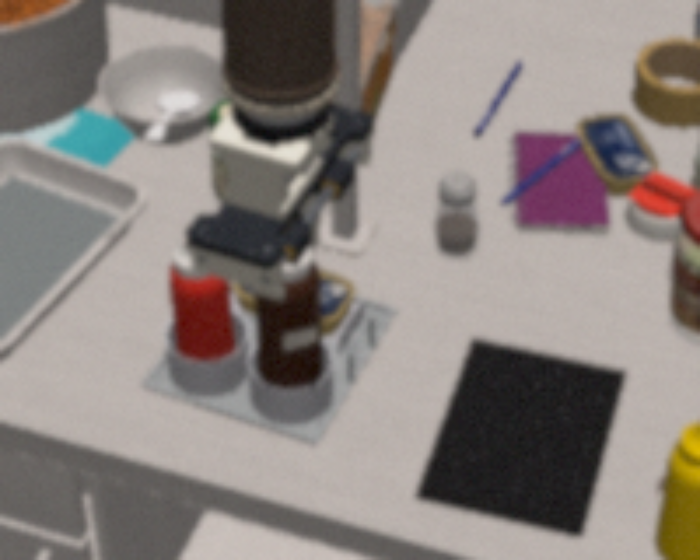

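Brown is held and upright, lifted partway. Next is to lift it clear and carry it to the far half of the mat.

Call:
move_arm(
  series=[
    [0, 0, 0.03, 0, 0, 0],
    [0, 0, 0.06, 0, 0, 0],
    [0.01, -0.01, 0.075, 0, 0, 0.04],
    [0.04, -0.05, 0.08, 0, 0, 0.08],
    [0.08, -0.1, 0.08, 0, 0, 0.12],
  ],
)

```text
clock: 4.2
position: [0.5591, -0.0785, 0.2083]
ee_rot: [-1.48, -2.771, -0.003]
force: [1.6, 0.6, -2.1]
width: 0.533
gripper_force: 24.4
```

```bash
python3 -c "
from h import *
rel(.6495,-.202,.2,33)"
```

```text
t 4.2 pos [ 0.5591 -0.0785  0.2083] w 0.533 gf 24.37 F [ 1.6  0.6 -2.1]
 shift [ 0.1205 -0.1646 -0.011 ] turn [-0.0019  0.0005 -0.0133]
```

Call:
move_arm(
  series=[
    [0.03, -0.04, -0.01, 0, 0, 0],
    [0.06, -0.08, -0.01, 0, 0, 0],
    [0.09, -0.12, -0.01, 0, 0, 0],
    [0.115, -0.157, -0.01, 0, 0, 0],
    [0.1205, -0.1646, -0.01, 0, 0, 0],
  ],
)

```text
clock: 4.7
position: [0.6495, -0.2079, 0.1992]
ee_rot: [1.493, 2.763, -0.004]
force: [0.5, -0.6, -1.9]
width: 0.535
gripper_force: 24.4
```

Call:
move_arm(
  series=[
    [0, 0, -0.03, 0, 0, 0],
    [0, 0, -0.06, 0, 0, 0],
    [0, 0, -0.075, 0, 0, 0],
    [0, 0, -0.085, 0, 0, 0],
    [0, 0, -0.085, 0, 0, 0],
  ],
)

```text
clock: 5.2
position: [0.6486, -0.2029, 0.1357]
ee_rot: [-1.487, -2.766, 0.0]
force: [-0.4, 0.4, -2.0]
width: 0.533
gripper_force: 24.4
```

```bash
python3 -c "
from h import *
rel(.6495,-.202,.127,33)"
```

```text
t 5.2 pos [ 0.6486 -0.2029  0.1357] w 0.533 gf 24.35 F [-0.4  0.4 -2. ]
 shift [ 0.0013  0.0012 -0.0116] turn [-0.0005 -0.0014 -0.0078]
```

Call:
move_arm(
  series=[
    [0, 0, -0.005, 0, 0, 0],
    [0, 0, -0.009, 0, 0, 0],
    [0, 0, -0.0115, 0, 0, 0],
    [0, 0, -0.0115, 0, 0, 0],
    [0, 0, -0.0115, 0, 0, 0],
  ],
)

```text
clock: 5.7
position: [0.6491, -0.2035, 0.1281]
ee_rot: [1.488, 2.766, 0.0]
force: [-0.1, 0.3, -1.5]
width: 0.536
gripper_force: 24.4
```

```bash
python3 -c "
from h import *
rel(.6495,-.202,.127,33)"
```

```text
t 5.7 pos [ 0.6491 -0.2035  0.1281] w 0.536 gf 24.35 F [-0.1  0.3 -1.5]
 shift [ 0.0005  0.002  -0.0014] turn [ 0.      0.0003 -0.0074]
```

Call:
move_arm(
  series=[
    [0, 0, -0.001, 0, 0, 0],
    [0, 0, -0.002, 0, 0, 0],
    [0, 0, -0.0025, 0, 0, 0],
    [0, 0, -0.0025, 0, 0, 0],
  ],
)

```text
clock: 6.1
position: [0.6493, -0.2037, 0.1265]
ee_rot: [1.488, 2.766, 0.0]
force: [-0.6, 0.8, 2.8]
width: 0.536
gripper_force: 24.8
```

Contact (+2.8 N), so I'll release and rise.

Call:
move_arm(
  series=[
    [0, 0, 0, 0, 0, 0],
    [0, 0, 0, 0, 0, 0],
    [0, 0, 0, 0, 0, 0],
    [0, 0, 0, 0, 0, 0],
    [0, 0, 0, 0, 0, 0],
  ],
  claw=0.8,
)

```text
clock: 6.6
position: [0.649, -0.2034, 0.1259]
ee_rot: [-1.488, -2.767, -0.0]
force: [-0.8, 0.6, -0.4]
width: 0.886
gripper_force: 0.0
```

Call:
move_arm(
  series=[
    [0, 0, 0, 0, 0, 0],
    [0, 0, 0.02, 0, 0, 0],
    [0, 0, 0.06, 0, 0, 0],
    [0, 0, 0.12, 0, 0, 0],
    [0, 0, 0.16, 0, 0, 0],
  ],
)

```text
clock: 7.1
position: [0.6495, -0.2041, 0.2502]
ee_rot: [1.487, 2.764, 0.001]
force: [0.7, -0.8, 0.6]
width: 0.896
gripper_force: 0.0
```

```bash
python3 - <<'E'
from h import *
p,d=snap('top','top2');C=cloud('top',d)
m=(abs(C[...,0]-.65)<.05)&(abs(C[...,1]+.2)<.05)&(C[...,2]>.1)&(C[...,2]<.2);P=C[m]
if len(P): print('brown',np.median(P,0),P.min(0),P.max(0),len(P))
p,d=snap('scene','s3');C=cloud('scene',d)
m=(abs(C[...,0]-.65)<.05)&(abs(C[...,1]+.2)<.05)&(C[...,2]>.03)&(C[...,2]<.2);P=C[m]
for z in(.05,.09,.13,.17): q=P[abs(P[:,2]-z)<.015]; print(z,q.mean(0).round(3),q.min(0).round(3),q.max(0).round(3))
rel(.4615,.070,.25,26)
E
```

```text
0.05 [ 0.633 -0.218  0.05 ] [ 0.62  -0.234  0.035] [ 0.665 -0.184  0.064]
0.09 [ 0.633 -0.219  0.089] [ 0.619 -0.236  0.075] [ 0.666 -0.187  0.105]
0.13 [ 0.636 -0.216  0.129] [ 0.621 -0.234  0.115] [ 0.669 -0.182  0.145]
0.17 [ 0.645 -0.208  0.163] [ 0.633 -0.222  0.156] [ 0.662 -0.192  0.184]
 t 7.2 pos [ 0.6511 -0.205   0.2525] w 0.897 gf 0.0 F [ 0.2 -0.5  0.1]
 shift [-0.2529  0.3666 -0.0033] turn [ 0.003   0.0081 -0.1238]
```

Call:
move_arm(
  series=[
    [-0.05, 0.07, 0, 0, 0, -0.03],
    [-0.1, 0.14, 0, 0, 0, -0.06],
    [-0.14, 0.2, 0, 0, 0, -0.09],
    [-0.18, 0.26, 0, 0, 0, -0.12],
    [-0.22, 0.32, 0, 0, 0, -0.124],
  ],
  claw=1,
)

```text
clock: 7.7
position: [0.5055, 0.0036, 0.2461]
ee_rot: [-1.666, -2.663, -0.001]
force: [0.5, 0.8, -0.5]
width: 1.001
gripper_force: 0.0
```

```bash
python3 -c "
from h import *
rel(.462,.070,.25,26)"
```

```text
t 7.7 pos [0.5055 0.0036 0.2461] w 1.001 gf 0.0 F [ 0.5  0.8 -0.5]
 shift [-0.058   0.0885  0.0051] turn [-0.0003  0.0001  0.0011]
```

Call:
move_arm(
  series=[
    [-0.035, 0.05, 0.005, 0, 0, 0],
    [-0.058, 0.0885, 0.005, 0, 0, 0],
    [-0.058, 0.0885, 0.005, 0, 0, 0],
    [-0.058, 0.0885, 0, 0, 0, 0],
    [-0.058, 0.0885, 0, 0, 0, 0],
  ],
)

```text
clock: 8.2
position: [0.4637, 0.0675, 0.2457]
ee_rot: [1.666, 2.663, -0.001]
force: [-0.1, -0.3, 0.9]
width: 1.001
gripper_force: 0.0
```

```bash
python3 -c "
from h import *
rel(.462,.070,.110,26)"
```

```text
t 8.2 pos [0.4637 0.0675 0.2457] w 1.001 gf 0.0 F [-0.1 -0.3  0.9]
 shift [-0.0023  0.0033 -0.181 ] turn [ 0.0005 -0.      0.0013]
```

Call:
move_arm(
  series=[
    [-0.0015, 0.0025, -0.06, 0, 0, 0],
    [-0.0015, 0.0025, -0.12, 0, 0, 0],
    [-0.0015, 0.0025, -0.16, 0, 0, 0],
    [-0.0015, 0.0025, -0.18, 0, 0, 0],
    [-0.0015, 0.0025, -0.18, 0, 0, 0],
  ],
)

```text
clock: 8.7
position: [0.4614, 0.0685, 0.109]
ee_rot: [-1.667, -2.66, 0.007]
force: [-0.9, -1.2, 0.3]
width: 0.997
gripper_force: 0.0
```

Call:
move_arm(
  series=[
    [0, 0, 0, 0, 0, 0],
    [0, 0, 0, 0, 0, 0],
    [0, 0, 0, 0, 0, 0],
    [0, 0, 0, 0, 0, 0],
    [0, 0, 0, 0, 0, 0],
  ],
  claw=-1,
)

```text
clock: 9.2
position: [0.4626, 0.0707, 0.1115]
ee_rot: [1.664, 2.664, 0.001]
force: [-0.5, 0.7, -0.3]
width: 0.613
gripper_force: 0.0
```

Call:
move_arm(
  series=[
    [0, 0, 0, 0, 0, 0],
    [0, 0, 0, 0, 0, 0],
    [0, 0, 0, 0, 0, 0],
    [0, 0, 0, 0, 0, 0],
    [0, 0, 0, 0, 0, 0],
  ],
)

```text
clock: 9.7
position: [0.4625, 0.0705, 0.1111]
ee_rot: [1.665, 2.664, 0.0]
force: [-0.7, 1.1, 2.9]
width: 0.51
gripper_force: 24.5
```

Call:
move_arm(
  series=[
    [0, 0, 0.01, 0, 0, 0],
    [0, 0, 0.02, 0, 0, 0],
    [0, 0, 0.03, 0, 0, 0],
    [0, 0, 0.03, 0, 0, 0],
    [0, 0, 0.03, 0, 0, 0],
  ],
)

```text
clock: 10.2
position: [0.4624, 0.0707, 0.1338]
ee_rot: [1.664, 2.664, 0.001]
force: [-0.7, -0.7, -2.7]
width: 0.509
gripper_force: 24.1
```

Call:
move_arm(
  series=[
    [0, 0, 0.03, 0, 0, 0],
    [0, 0, 0.06, 0, 0, 0],
    [0.01, -0.01, 0.075, 0, 0, 0.04],
    [0.04, -0.06, 0.08, 0, 0, 0.08],
    [0.08, -0.11, 0.08, 0, 0, 0.12],
  ],
)

```text
clock: 10.7
position: [0.5225, -0.0116, 0.194]
ee_rot: [-1.486, -2.768, -0.002]
force: [0.8, 0.3, -1.5]
width: 0.509
gripper_force: 24.1
```

```bash
python3 -c "
from h import *
rel(.604,-.131,.19,33)"
```

```text
t 10.7 pos [ 0.5225 -0.0116  0.194 ] w 0.509 gf 24.08 F [ 0.8  0.3 -1.5]
 shift [ 0.1086 -0.1592 -0.0054] turn [-0.0014  0.0005 -0.0088]
```

Call:
move_arm(
  series=[
    [0.03, -0.04, 0, 0, 0, 0],
    [0.06, -0.08, 0, 0, 0, 0],
    [0.085, -0.12, 0, 0, 0, 0],
    [0.104, -0.152, 0, 0, 0, 0],
    [0.107, -0.157, 0, 0, 0, 0],
  ],
)

```text
clock: 11.2
position: [0.6032, -0.134, 0.193]
ee_rot: [1.499, 2.759, -0.004]
force: [0.3, -1.2, -2.5]
width: 0.507
gripper_force: 24.1
```

Call:
move_arm(
  series=[
    [0, 0, -0.03, 0, 0, 0],
    [0, 0, -0.06, 0, 0, 0],
    [0, 0, -0.085, 0, 0, 0],
    [0, 0, -0.095, 0, 0, 0],
    [0, 0, -0.095, 0, 0, 0],
  ],
)

```text
clock: 11.7
position: [0.6017, -0.129, 0.1211]
ee_rot: [-1.492, -2.762, 0.001]
force: [-1.3, -0.1, -2.2]
width: 0.509
gripper_force: 24.1
```

```bash
python3 -c "
from h import *
rel(.604,-.131,.112,33)"
```

```text
t 11.7 pos [ 0.6017 -0.129   0.1211] w 0.509 gf 24.1 F [-1.3 -0.1 -2.2]
 shift [ 0.0031 -0.0027 -0.0122] turn [-0.0005 -0.0023 -0.0039]
```

Call:
move_arm(
  series=[
    [0, 0, -0.006, 0, 0, 0],
    [0, 0, -0.01, 0, 0, 0],
    [0, 0, -0.0125, 0, 0, 0],
    [0, 0, -0.014, 0, 0, 0],
    [0, 0, -0.014, 0, 0, 0],
  ],
)

```text
clock: 12.2
position: [0.6031, -0.13, 0.1125]
ee_rot: [1.494, 2.762, 0.001]
force: [-0.1, -0.4, 2.8]
width: 0.51
gripper_force: 24.6
```

Call:
move_arm(
  series=[
    [0, 0, 0, 0, 0, 0],
    [0, 0, 0, 0, 0, 0],
    [0, 0, 0, 0, 0, 0],
    [0, 0, 0, 0, 0, 0],
    [0, 0, 0, 0, 0, 0],
  ],
  claw=0.8,
)

```text
clock: 12.7
position: [0.6026, -0.1297, 0.1117]
ee_rot: [-1.494, -2.764, -0.0]
force: [0.3, 0.4, -0.5]
width: 0.877
gripper_force: 0.0
```

Call:
move_arm(
  series=[
    [0, 0, 0, 0, 0, 0],
    [0, 0, 0.02, 0, 0, 0],
    [0, 0, 0.06, 0, 0, 0],
    [0, 0, 0.12, 0, 0, 0],
    [0, 0, 0.17, 0, 0, 0],
  ],
)

```text
clock: 13.2
position: [0.6026, -0.1302, 0.2424]
ee_rot: [1.494, 2.762, 0.0]
force: [1.5, 0.3, -0.5]
width: 0.902
gripper_force: 0.0
```

```bash
python3 -c "
from h import *
rel(.56,.067,.24,26)"
```

```text
t 13.2 pos [ 0.6026 -0.1302  0.2424] w 0.902 gf 0.0 F [ 1.5  0.3 -0.5]
 shift [-0.0568  0.2629 -0.0032] turn [ 0.0006  0.0011 -0.1196]
```

Call:
move_arm(
  series=[
    [-0.015, 0.06, 0, 0, 0, -0.03],
    [-0.03, 0.12, 0, 0, 0, -0.06],
    [-0.04, 0.18, 0, 0, 0, -0.09],
    [-0.057, 0.24, 0, 0, 0, -0.12],
    [-0.06, 0.26, 0, 0, 0, -0.12],
  ],
  claw=0.65,
)

```text
clock: 13.7
position: [0.5562, 0.071, 0.24]
ee_rot: [-1.657, -2.667, -0.003]
force: [-1.3, 0.3, -0.2]
width: 0.825
gripper_force: 0.0
```

Call:
move_arm(
  series=[
    [0, 0, 0, 0, 0, 0],
    [0, 0, 0, 0, 0, 0],
  ],
)

```text
clock: 13.9
position: [0.558, 0.0642, 0.24]
ee_rot: [1.664, 2.663, 0.0]
force: [0.3, 0.2, 0.4]
width: 0.826
gripper_force: 0.0
```

```bash
python3 -c "
from h import *
rel(.56,.067,.1,26)
s=readout.observe();import json;json.dump([list(map(float,s['position'])),list(map(float,s['ee_rot']))],open('w2.json','w'))
snap('wrist','w2');snap('scene','s4')"
```

```text
t 13.9 pos [0.558  0.0642 0.24  ] w 0.826 gf 0.0 F [0.3 0.2 0.4]
 shift [ 0.0027  0.0037 -0.1867] turn [ 0.0005  0.001  -0.    ]
```

View pics/w2.png

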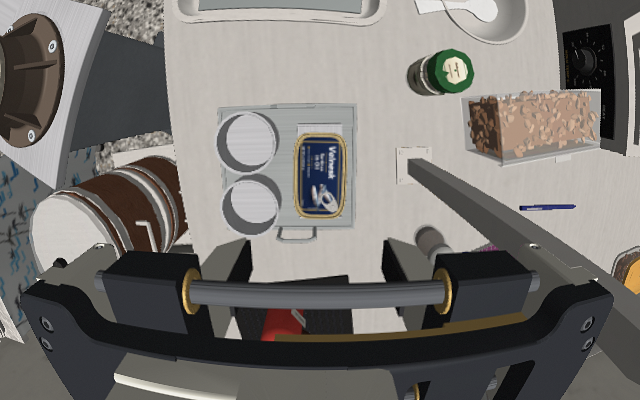

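View pics/s4.png

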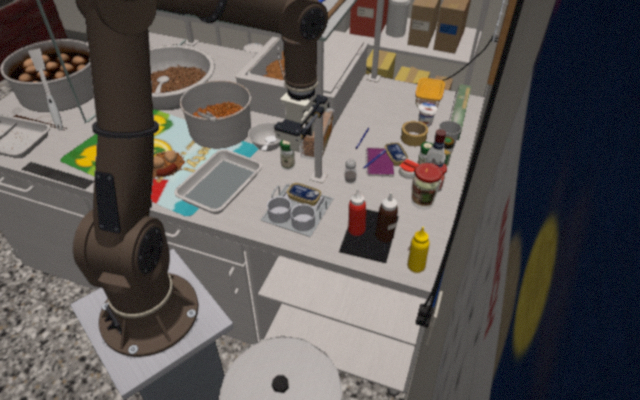

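Both bottles stand upright on the mat. In the wrist view the tin's corners are about (301,134), (343,136), (346,216) and (297,215), and the post base is at (412,165).

```bash
python3 - <<'E'
from h import *
import json
p,e=json.load(open('w2.json'));s=dict(position=np.array(p),ee_rot=np.array(e))
P=np.array([wz(u,v,.044,s)[:2] for u,v in((301,134),(343,136),(346,216),(297,215))])
print('tin',P.mean(0),np.linalg.norm(P-np.roll(P,1,0),axis=1).round(3),[np.degrees(np.arctan2(*(b-a)[::-1])).round(1) for a,b in((P[0],P[1]),(P[3],P[2]))])
c1=wz(247,139,.05,s);c2=wz(250,207,.05,s);print('cups',c1,c2,'post',wz(412,165,0,s))
d=np.load('pics/w2.npy')
C=cloud('scene',np.load('pics/s4.npy'))
E
```

```text
tin [0.56175 0.0674 ] [0.098 0.048 0.097 0.06 ] [np.float64(23.4), np.float64(24.8)]
cups [0.4646 0.0711 0.05  ] [ 0.4998 -0.0029  0.05  ] post [0.6689 0.1274 0.    ]
```

Call:
move_arm(
  series=[
    [0.003, 0.003, -0.06, 0, 0, 0],
    [0.003, 0.003, -0.12, 0, 0, 0],
    [0.003, 0.003, -0.18, 0, 0, 0],
    [0.003, 0.003, -0.23, 0, 0, 0],
    [0.003, 0.003, -0.245, 0, 0, 0],
  ],
)

```text
clock: 14.5
position: [0.5578, 0.0653, 0.0522]
ee_rot: [-1.666, -2.659, 0.007]
force: [0.1, -0.1, -0.8]
width: 0.826
gripper_force: 0.0
```

Call:
move_arm(
  series=[
    [0, 0, -0.01, 0, 0, 0],
    [0, 0, -0.02, 0, 0, 0],
    [0, 0, -0.03, 0, 0, 0],
    [0, 0, -0.03, 0, 0, 0],
  ],
)

```text
clock: 14.9
position: [0.5601, 0.0676, 0.0332]
ee_rot: [1.664, 2.664, 0.001]
force: [-0.1, -0.2, 0.3]
width: 0.825
gripper_force: 0.0
```

```bash
python3 -c "
from h import *
rel(.5605,.0665,.024,26)"
```

```text
t 14.9 pos [0.5601 0.0676 0.0332] w 0.825 gf 0.0 F [-0.1 -0.2  0.3]
 shift [ 0.0005 -0.0015 -0.0123] turn [-0.0003  0.0006 -0.0002]
```

Call:
move_arm(
  series=[
    [0, -0.001, -0.006, 0, 0, 0],
    [0, -0.001, -0.012, 0, 0, 0],
    [0, -0.001, -0.012, 0, 0, 0],
  ],
)

```text
clock: 15.2
position: [0.5596, 0.0668, 0.0237]
ee_rot: [-1.664, -2.664, 0.0]
force: [-0.2, 0.0, -1.1]
width: 0.824
gripper_force: 0.0
```

Call:
move_arm(
  series=[
    [0, 0, 0, 0, 0, 0],
    [0, 0, 0, 0, 0, 0],
    [0, 0, 0, 0, 0, 0],
    [0, 0, 0, 0, 0, 0],
    [0, 0, 0, 0, 0, 0],
  ],
  claw=-1,
)

```text
clock: 15.7
position: [0.56, 0.0668, 0.0241]
ee_rot: [1.664, 2.664, 0.0]
force: [-0.3, 0.6, 1.6]
width: 0.645
gripper_force: 25.0
```

Call:
move_arm(
  series=[
    [0, 0, 0, 0, 0, 0],
    [0, 0, 0.005, 0, 0, 0],
    [0, 0, 0.015, 0, 0, 0],
    [0, 0, 0.03, 0, 0, 0],
    [0, 0, 0.03, 0, 0, 0],
  ],
)

```text
clock: 16.2
position: [0.5609, 0.0668, 0.0483]
ee_rot: [1.664, 2.663, 0.003]
force: [0.8, -0.2, -0.4]
width: 0.649
gripper_force: 25.0
```

```bash
python3 -c "
from h import *
rel(.5605,.0665,.15,26)"
```

```text
t 16.2 pos [0.5609 0.0668 0.0483] w 0.649 gf 24.98 F [ 0.8 -0.2 -0.4]
 shift [-0.0006 -0.0004  0.1356] turn [-0.0005  0.0025  0.0001]
```

Call:
move_arm(
  series=[
    [0, 0, 0.04, 0, 0, 0],
    [0, 0, 0.08, 0, 0, 0],
    [-0.02, 0.03, 0.12, 0, 0, 0],
    [-0.05, 0.07, 0.136, 0, 0, -0.03],
    [-0.08, 0.11, 0.136, 0, 0, -0.06],
  ],
)

```text
clock: 16.7
position: [0.5006, 0.1501, 0.1507]
ee_rot: [1.75, 2.607, 0.006]
force: [0.8, 0.5, -1.6]
width: 0.647
gripper_force: 25.0
```

```bash
python3 -c "
from h import *
rel(.396,.297,.15,22)"
```

```text
t 16.7 pos [0.5006 0.1501 0.1507] w 0.647 gf 24.98 F [ 0.8  0.5 -1.6]
 shift [-0.1395  0.1958 -0.0009] turn [-0.0019  0.0036 -0.0042]
```

Call:
move_arm(
  series=[
    [-0.04, 0.05, 0, 0, 0, 0],
    [-0.075, 0.1, 0, 0, 0, 0],
    [-0.11, 0.15, 0, 0, 0, 0],
    [-0.135, 0.19, 0, 0, 0, 0],
    [-0.1395, 0.196, 0, 0, 0, 0],
  ],
)

```text
clock: 17.2
position: [0.3922, 0.3006, 0.1485]
ee_rot: [-1.737, -2.615, -0.001]
force: [-0.5, -0.4, -0.6]
width: 0.649
gripper_force: 25.0
```

Call:
move_arm(
  series=[
    [0, 0, 0, 0, 0, 0],
    [0, 0, 0, 0, 0, 0],
  ],
)

```text
clock: 17.4
position: [0.3959, 0.2952, 0.1486]
ee_rot: [1.749, 2.609, 0.0]
force: [0.5, 0.5, -0.9]
width: 0.645
gripper_force: 25.0
```

```bash
python3 -c "
from h import *
rel(.396,.297,.06,22)
s=readout.observe();import json;json.dump([list(map(float,s['position'])),list(map(float,s['ee_rot']))],open('w3.json','w'))
snap('wrist','w3')"
```

```text
t 17.4 pos [0.3959 0.2952 0.1486] w 0.645 gf 24.98 F [ 0.5  0.5 -0.9]
 shift [ 1.000e-04  2.400e-03 -1.182e-01] turn [ 0.0003  0.0005 -0.0057]
```

View pics/w3.png

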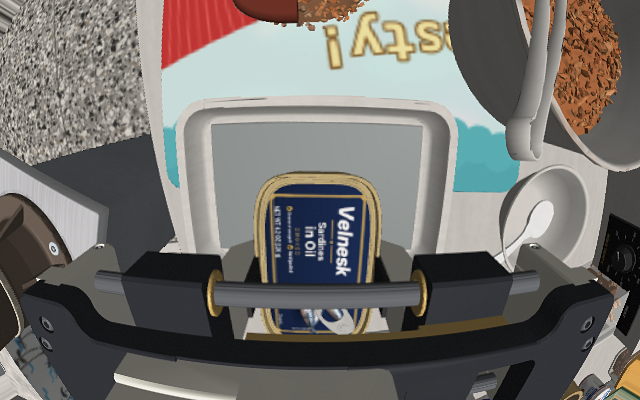

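Tin is held level. The liner's far corners are at (212,123) and (422,125).

```bash
python3 - <<'E'
from h import *
import json
p,e=json.load(open('w3.json'));s=dict(position=np.array(p),ee_rot=np.array(e))
a=wz(212,123,.01,s);b=wz(422,125,.01,s);d=(b-a)[:2];L=np.linalg.norm(d);d/=L;n=np.array([d[1],-d[0]]);m=(a+b)[:2]/2
print(a,b,L,np.degrees(np.arctan2(d[1],d[0])), 'centre',m+.105*n, m-.105*n)
# tin top corners extents -> centre rel TCP
for z in (.165,.17): print([wz(u,v,z,s) for u,v in((259,185),(379,188))])
E
```

```text
[0.2726 0.3198 0.01  ] [0.4653 0.397  0.01  ] 0.20758884844808018 21.832161310671374 centre [0.40799834 0.26093089] [0.32990166 0.45586911]
[array([0.3518, 0.3262, 0.165 ]), array([0.4058, 0.3469, 0.165 ])]
[array([0.3522, 0.3278, 0.17  ]), array([0.4043, 0.3477, 0.17  ])]
```

The tray's long side runs along about 22° and its centre is (0.395, 0.296), the same in both cameras. Lowering straight down.

Call:
move_arm(
  series=[
    [-0.001, 0.001, -0.05, 0, 0, 0],
    [-0.001, 0.001, -0.1, 0, 0, 0],
    [-0.001, 0.001, -0.14, 0, 0, 0],
    [-0.001, 0.001, -0.165, 0, 0, 0],
    [-0.001, 0.001, -0.165, 0, 0, 0],
  ],
)

```text
clock: 17.95
position: [0.3942, 0.2944, 0.0228]
ee_rot: [-1.751, -2.608, 0.007]
force: [-0.1, -0.5, -1.5]
width: 0.645
gripper_force: 25.0
```

Call:
move_arm(
  series=[
    [0, 0, -0.005, 0, 0, 0],
    [0, 0, -0.008, 0, 0, 0],
    [0, 0, -0.011, 0, 0, 0],
    [0, 0, -0.011, 0, 0, 0],
  ],
)

```text
clock: 18.35
position: [0.3948, 0.2973, 0.017]
ee_rot: [1.747, 2.611, 0.002]
force: [0.5, 0.2, -0.6]
width: 0.647
gripper_force: 25.0
```

Call:
move_arm(
  series=[
    [0, 0, -0.001, 0, 0, 0],
    [0, 0, -0.0025, 0, 0, 0],
    [0, 0, -0.004, 0, 0, 0],
    [0, 0, -0.004, 0, 0, 0],
  ],
)

```text
clock: 18.75
position: [0.3945, 0.2972, 0.014]
ee_rot: [-1.747, -2.61, -0.001]
force: [-2.3, -0.9, 8.9]
width: 0.645
gripper_force: 25.0
```

Contact. Release.

Call:
move_arm(
  series=[
    [0, 0, 0.001, 0, 0, 0],
    [0, 0, 0.001, 0, 0, 0],
    [0, 0, 0.001, 0, 0, 0],
    [0, 0, 0.001, 0, 0, 0],
    [0, 0, 0.001, 0, 0, 0],
  ],
  claw=0.6,
)

```text
clock: 19.25
position: [0.3945, 0.297, 0.0142]
ee_rot: [1.747, 2.611, -0.0]
force: [0.3, 0.1, 0.9]
width: 0.802
gripper_force: 0.0
```

Call:
move_arm(
  series=[
    [0, 0, 0, 0, 0, 0],
    [0, 0, 0.03, 0, 0, 0],
    [0, 0, 0.08, 0, 0, 0],
    [0, 0, 0.14, 0, 0, 0],
    [0, 0, 0.2, 0, 0, 0],
  ],
)

```text
clock: 19.75
position: [0.3941, 0.2964, 0.1656]
ee_rot: [1.748, 2.61, -0.002]
force: [0.3, 1.4, -0.7]
width: 0.799
gripper_force: 0.0
```

Call:
move_arm(
  series=[
    [0, 0, 0.06, 0, 0, 0],
    [0.02, -0.05, 0.1, 0, 0, 0.02],
    [0.05, -0.12, 0.1, 0, 0, 0.05],
    [0.08, -0.18, 0.1, 0, 0, 0.08],
    [0.11, -0.24, 0.1, 0, 0, 0.11],
  ],
  claw=1,
)

```text
clock: 20.25
position: [0.4738, 0.1226, 0.2397]
ee_rot: [1.591, 2.709, 0.002]
force: [1.1, 0.1, -0.6]
width: 0.998
gripper_force: 0.0
```

```bash
python3 - <<'E'
from h import *
p,d=snap('top','top3');C=cloud('top',d)
m=(abs(C[...,0]-.395)<.08)&(abs(C[...,1]-.296)<.08)&(C[...,2]>.026)&(C[...,2]<.05)&(np.hypot(C[...,0]-.395,C[...,1]-.296)<.064)
P=C[m];print(len(P),P.mean(0),P.min(0),P.max(0),cv2.minAreaRect((P[:,:2]*1000).astype(np.float32)))
cv2.imwrite('pics/top3c.png',cv2.resize(p[130:300,170:400,::-1],None,fx=3.4,fy=3.4,interpolation=cv2.INTER_CUBIC))
rel(.603,-.130,.24,33)
E
```

```text
245 [0.3870267  0.32419616 0.03196283] [0.35625143 0.30043609 0.02625685] [0.42291111 0.34934562 0.04126565] ((387.7974853515625, 325.8305358886719), (65.1408920288086, 45.736576080322266), 8.571107864379883)
 t 20.3 pos [0.4772 0.1135 0.2403] w 0.995 gf 0.0 F [ 2.9 -7.6  0.9]
 shift [ 0.1678 -0.3246 -0.0004] turn [0.002  0.0037 0.0711]
```

View pics/top3c.png

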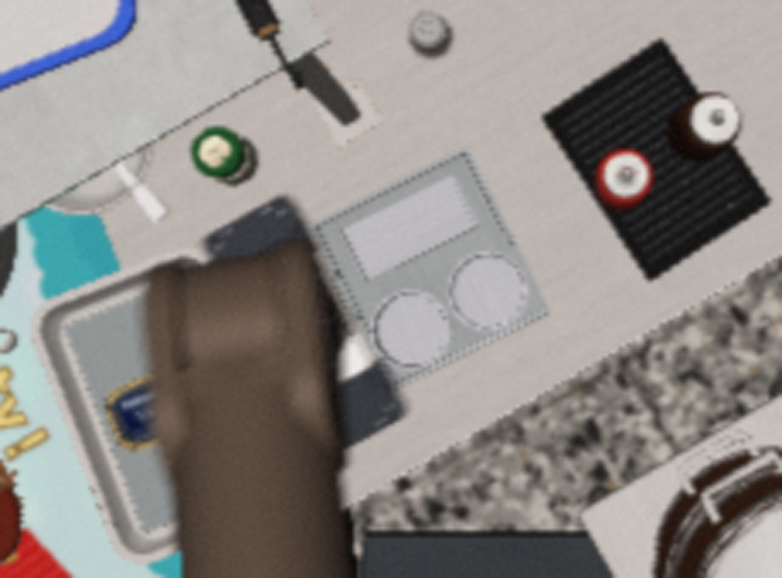

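The tin lies in the tray (left end at about (130,410), partly hidden). Bottle tips on the mat are at (626,175) and (716,118), and the empty cup rims at (412,330) and (489,290).

```bash
python3 - <<'E'
from h import *
cr=lambda x,y,z: atz('top',170+(x+.5)/3.4-.5,130+(y+.5)/3.4-.5,z)[:2].round(4)
print('cups',cr(412,330,.05),cr(489,290,.05),'red',cr(626,175,.173),'brown',cr(716,118,.188))
rel(.603,-.130,.24,33)
E
```

```text
cups [0.4651 0.0635] [ 0.5019 -0.0076] red [ 0.599  -0.1264] brown [ 0.6461 -0.2017]
 t 20.3 pos [0.4772 0.1135 0.2403] w 0.995 gf 0.0 F [ 2.9 -7.6  0.9]
 shift [ 0.1678 -0.3246 -0.0004] turn [0.002  0.0037 0.0711]
```

Call:
move_arm(
  series=[
    [0.03, -0.06, 0, 0, 0, 0.02],
    [0.06, -0.12, 0, 0, 0, 0.04],
    [0.09, -0.18, 0, 0, 0, 0.06],
    [0.12, -0.23, 0, 0, 0, 0.07],
    [0.145, -0.28, 0, 0, 0, 0.07],
  ],
)

```text
clock: 20.8
position: [0.583, -0.0875, 0.239]
ee_rot: [-1.494, -2.764, -0.0]
force: [1.1, 0.2, -0.1]
width: 1.002
gripper_force: 0.0
```

```bash
python3 - <<'E'
from h import *
rel(.603,-.130,.24,33)
E
```

```text
t 20.8 pos [ 0.583  -0.0875  0.239 ] w 1.002 gf 0.0 F [ 1.1  0.2 -0.1]
 shift [ 0.0267 -0.0567  0.0013] turn [-0.0001  0.     -0.0034]
```

Call:
move_arm(
  series=[
    [0.0267, -0.0567, 0, 0, 0, 0],
    [0.0267, -0.0567, 0, 0, 0, 0],
    [0.0267, -0.0567, 0, 0, 0, 0],
    [0.0267, -0.0567, 0, 0, 0, 0],
  ],
)

```text
clock: 21.2
position: [0.6019, -0.127, 0.2388]
ee_rot: [-1.492, -2.763, -0.001]
force: [-0.2, 0.3, -0.3]
width: 1.002
gripper_force: 0.0
```

```bash
python3 - <<'E'
from h import *
rel(.603,-.130,.1125,33)
s=readout.observe(); p,d=snap('wrist','w4')
from scipy import ndimage
hsv=cv2.cvtColor(p,cv2.COLOR_RGB2HSV); C=calibration('wrist')
# red bottle visible nozzle: cap pixels white - report nearest-depth blob
v,u=np.mgrid[:400,:640];a=np.stack([u-C['cx'],v-C['cy']],-1);r=np.hypot(a[...,0],a[...,1])+1e-9;th=r/C['fx']
ray=np.stack([a[...,0]/r*np.tan(th),a[...,1]/r*np.tan(th),np.ones_like(r)],-1)*d[...,None]
M=C['mount'];T=Rn.from_rotvec(s['ee_rot']).as_matrix();W=(ray@M[:3,:3].T+M[:3,3])@T.T+s['position']
for n,c,z0 in(('red',(.603,-.13),.15),('brown',(.649,-.2035),.165)):
    m=(np.hypot(W[...,0]-c[0],W[...,1]-c[1])<.045)&(W[...,2]>z0)&(W[...,2]<.2)&(d>0.1); P=W[m]
    if len(P): print(n,len(P),np.median(P,0).round(4),P.min(0).round(3),P.max(0).round(3))
E
```

```text
t 21.2 pos [ 0.6019 -0.127   0.2388] w 1.002 gf 0.0 F [-0.2  0.3 -0.3]
 shift [ 0.0015 -0.004  -0.1684] turn [-0.0009 -0.0008 -0.0044]
red 266 [ 0.5974 -0.1247  0.1605] [ 0.591 -0.135  0.15 ] [ 0.608 -0.118  0.175]
brown 118 [ 0.6457 -0.2035  0.1829] [ 0.642 -0.209  0.172] [ 0.652 -0.201  0.19 ]
```

```bash
cat >> h.py <<'E'
def wcloud(d,s):
    C=calibration('wrist');v,u=np.mgrid[:400,:640];a=np.stack([u-C['cx'],v-C['cy']],-1);r=np.hypot(a[...,0],a[...,1])+1e-9;th=r/C['fx']
    ray=np.stack([a[...,0]/r*np.tan(th),a[...,1]/r*np.tan(th),np.ones_like(r)],-1)*d[...,None]
    M=C['mount'];T=Rn.from_rotvec(s['ee_rot']).as_matrix();return (ray@M[:3,:3].T+M[:3,3])@T.T+s['position']
E
python3 - <<'E'
from h import *
import json
from scipy.optimize import least_squares
p,e=json.load(open('w2.json'));s=dict(position=np.array(p),ee_rot=np.array(e))
for n,W in(('wrist',wcloud(np.load('pics/w2.npy'),s)),('top3',cloud('top',np.load('pics/top3.npy')))):
    for c in((.464,.067),(.5,-.006)):
        m=(np.hypot(W[...,0]-c[0],W[...,1]-c[1])<.047)&(W[...,2]>.046)&(W[...,2]<.054);P=W[m][:,:2]
        f=least_squares(lambda q:np.hypot(*(P-q).T)-.036,c,loss='soft_l1',f_scale=.002);print(n,len(P),f.x.round(4),np.abs(f.fun).mean().round(4))
E
```

```text
wrist 641 [0.4635 0.0657] 0.0014
wrist 550 [ 0.4988 -0.0048] 0.0016
top3 54 [0.4659 0.0661] 0.001
top3 47 [ 0.501  -0.0044] 0.0018
```

Call:
move_arm(
  series=[
    [-0.0025, 0, -0.06, 0, 0, 0],
    [-0.0025, 0, -0.12, 0, 0, 0],
    [-0.0025, 0, -0.155, 0, 0, 0],
    [-0.0025, 0, -0.168, 0, 0, 0],
    [-0.0025, 0, -0.168, 0, 0, 0],
  ],
)

```text
clock: 21.75
position: [0.5998, -0.127, 0.1126]
ee_rot: [-1.491, -2.763, 0.001]
force: [-0.1, 0.0, 0.9]
width: 1.001
gripper_force: 0.0
```

Call:
move_arm(
  series=[
    [0, 0, 0, 0, 0, 0],
    [0, 0, 0, 0, 0, 0],
    [0, 0, 0, 0, 0, 0],
    [0, 0, 0, 0, 0, 0],
    [0, 0, 0, 0, 0, 0],
  ],
  claw=-1,
)

```text
clock: 22.25
position: [0.6005, -0.1284, 0.1137]
ee_rot: [1.494, 2.763, 0.001]
force: [0.3, -0.6, 0.5]
width: 0.617
gripper_force: 0.0
```

Call:
move_arm(
  series=[
    [0, 0, 0, 0, 0, 0],
    [0, 0, 0, 0, 0, 0],
    [0, 0, 0, 0, 0, 0],
    [0, 0, 0, 0, 0, 0],
    [0, 0, 0, 0, 0, 0],
  ],
)

```text
clock: 22.75
position: [0.6004, -0.1283, 0.1133]
ee_rot: [1.494, 2.763, 0.0]
force: [0.3, 0.2, 1.4]
width: 0.505
gripper_force: 24.4
```

Call:
move_arm(
  series=[
    [0, 0, 0.02, 0, 0, 0],
    [0, 0, 0.05, 0, 0, 0],
    [0, 0, 0.09, 0, 0, 0],
    [-0.02, 0.02, 0.11, 0, 0, -0.03],
    [-0.05, 0.06, 0.11, 0, 0, -0.06],
  ],
)

```text
clock: 23.25
position: [0.5641, -0.0865, 0.199]
ee_rot: [1.585, 2.706, 0.001]
force: [0.3, -0.3, -2.3]
width: 0.5
gripper_force: 24.1
```

```bash
python3 - <<'E'
from h import *
rel(.464,.0665,.19,26)
E
```

```text
t 23.25 pos [ 0.5641 -0.0865  0.199 ] w 0.5 gf 24.06 F [ 0.3 -0.3 -2.3]
 shift [-0.1335  0.2039 -0.012 ] turn [ 0.0023  0.0048 -0.0548]
```

Call:
move_arm(
  series=[
    [-0.035, 0.05, -0.005, 0, 0, -0.03],
    [-0.07, 0.1, -0.01, 0, 0, -0.055],
    [-0.1, 0.15, -0.01, 0, 0, -0.055],
    [-0.128, 0.195, -0.01, 0, 0, -0.055],
    [-0.1335, 0.204, -0.01, 0, 0, -0.055],
  ],
)

```text
clock: 23.75
position: [0.4598, 0.0736, 0.1884]
ee_rot: [-1.649, -2.67, -0.001]
force: [0.4, 0.8, -1.9]
width: 0.505
gripper_force: 24.1
```

Call:
move_arm(
  series=[
    [0, 0, 0, 0, 0, 0],
    [0, 0, 0, 0, 0, 0],
    [0, 0, 0, 0, 0, 0],
  ],
)

```text
clock: 24.05
position: [0.4635, 0.0681, 0.1886]
ee_rot: [1.66, 2.666, -0.0]
force: [0.0, -0.1, -2.8]
width: 0.502
gripper_force: 24.1
```

```bash
python3 - <<'E'
from h import *
rel(.464,.0665,.15,26)
s=readout.observe();W=wcloud(snap('wrist','w5')[1],s)
m=(np.hypot(W[...,0]-.464,W[...,1]-.0665)<.06)&(W[...,2]>.05)&(W[...,2]<.3);P=W[m]
for z in np.arange(.09,.27,.02):
    q=P[abs(P[:,2]-z)<.01]
    if len(q): print(round(z,2),len(q),q.min(0).round(3),q.max(0).round(3))
E
python3 - <<'E'
import cv2;im=cv2.imread('pics/w5.png');cv2.imwrite('pics/w5c.png',im[60:400,120:520])
E
```

```text
t 24.05 pos [0.4635 0.0681 0.1886] w 0.502 gf 24.11 F [ 0.  -0.1 -2.8]
 shift [ 0.0007 -0.0021 -0.0514] turn [ 0.0005  0.0008 -0.0028]
0.09 125 [0.437 0.068 0.089] [0.48  0.093 0.1  ]
0.11 338 [0.437 0.062 0.1  ] [0.482 0.093 0.12 ]
0.13 394 [0.437 0.063 0.12 ] [0.48  0.093 0.14 ]
0.15 568 [0.437 0.067 0.14 ] [0.49  0.097 0.16 ]
0.17 662 [0.437 0.067 0.16 ] [0.48  0.093 0.18 ]
0.19 2583 [0.425 0.049 0.18 ] [0.49  0.094 0.2  ]
0.21 3502 [0.421 0.049 0.2  ] [0.493 0.096 0.22 ]
0.23 2343 [0.425 0.046 0.22 ] [0.49  0.094 0.24 ]
0.25 906 [0.412 0.047 0.24 ] [0.49  0.121 0.26 ]
```

View pics/w5c.png

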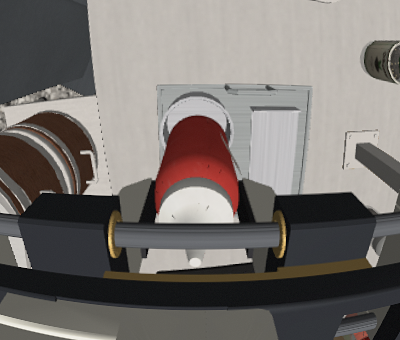

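The bottle hangs upright (same edges at every height), with its axis at about (0.463, 0.067) over the cup. Lowering.

Call:
move_arm(
  series=[
    [0.001, -0.001, -0.025, 0, 0, 0],
    [0.001, -0.001, -0.05, 0, 0, 0],
    [0.001, -0.001, -0.075, 0, 0, 0],
    [0.001, -0.001, -0.09, 0, 0, 0],
    [0.001, -0.001, -0.093, 0, 0, 0],
  ],
)

```text
clock: 24.6
position: [0.4631, 0.0679, 0.1175]
ee_rot: [-1.659, -2.667, 0.003]
force: [0.4, -0.2, -2.4]
width: 0.507
gripper_force: 24.1
```

Call:
move_arm(
  series=[
    [0, 0, -0.003, 0, 0, 0],
    [0, 0, -0.006, 0, 0, 0],
    [0, 0, -0.009, 0, 0, 0],
    [0, 0, -0.009, 0, 0, 0],
  ],
)

```text
clock: 25.0
position: [0.4642, 0.0692, 0.1124]
ee_rot: [1.657, 2.668, 0.002]
force: [-1.8, -0.1, 3.8]
width: 0.504
gripper_force: 24.8
```

Seated (+3.8 N at the expected height). Release, then rise.

Call:
move_arm(
  series=[
    [0, 0, 0, 0, 0, 0],
    [0, 0, 0, 0, 0, 0],
    [0, 0, 0, 0, 0, 0],
    [0, 0, 0, 0, 0, 0],
    [0, 0, 0, 0, 0, 0],
  ],
  claw=1,
)

```text
clock: 25.5
position: [0.4634, 0.0689, 0.1117]
ee_rot: [1.658, 2.669, -0.0]
force: [-0.6, -0.7, -0.3]
width: 0.89
gripper_force: 0.0
```

Call:
move_arm(
  series=[
    [0, 0, 0, 0, 0, 0],
    [0, 0, 0.02, 0, 0, 0],
    [0, 0, 0.06, 0, 0, 0],
    [0, 0, 0.12, 0, 0, 0],
    [0, 0, 0.18, 0, 0, 0],
  ],
)

```text
clock: 26.0
position: [0.4628, 0.0684, 0.2479]
ee_rot: [-1.658, -2.668, 0.003]
force: [0.7, 1.5, 0.4]
width: 1.001
gripper_force: 0.0
```

Call:
move_arm(
  series=[
    [0.05, -0.07, 0, 0, 0, 0.03],
    [0.1, -0.14, 0, 0, 0, 0.06],
    [0.15, -0.21, 0, 0, 0, 0.09],
    [0.19, -0.27, 0, 0, 0, 0.12],
    [0.22, -0.32, 0, 0, 0, 0.12],
  ],
)

```text
clock: 26.5
position: [0.6071, -0.1377, 0.2464]
ee_rot: [-1.483, -2.769, -0.0]
force: [0.4, 1.0, -0.3]
width: 0.998
gripper_force: 0.0
```

```bash
python3 - <<'E'
from h import *
rel(.6475,-.2025,.24,33)
p,d=snap('top','top4');C=cloud('top',d)
for n,c in(('red',(.464,.067)),('brown',(.648,-.202))):
    P=C[(np.hypot(C[...,0]-c[0],C[...,1]-c[1])<.05)&(C[...,2]>.1)&(C[...,2]<.2)]; print(n,len(P),np.median(P,0).round(4) if len(P) else '')
E
```

```text
t 26.5 pos [ 0.6071 -0.1377  0.2464] w 0.998 gf 0.0 F [ 0.4  1.  -0.3]
 shift [ 0.0538 -0.0864 -0.0085] turn [-0.0004 -0.0002 -0.0106]
red 224 [0.4658 0.069  0.1379]
brown 0
```

Call:
move_arm(
  series=[
    [0.03, -0.05, -0.005, 0, 0, -0.01],
    [0.0535, -0.0864, -0.005, 0, 0, -0.01],
    [0.0535, -0.0864, -0.005, 0, 0, -0.01],
    [0.0535, -0.0864, -0.005, 0, 0, -0.01],
    [0.0535, -0.0864, -0.005, 0, 0, -0.01],
  ],
)

```text
clock: 27.05
position: [0.6459, -0.2001, 0.2428]
ee_rot: [-1.5, -2.76, -0.001]
force: [-0.2, 0.1, -0.0]
width: 1.0
gripper_force: 0.0
```

```bash
python3 - <<'E'
from h import *
rel(.647,-.2025,.1275,33)
s=readout.observe();W=wcloud(snap('wrist','w6')[1],s)
P=W[(np.hypot(W[...,0]-.647,W[...,1]+.2025)<.05)&(W[...,2]>.03)&(W[...,2]<.2)]
for z in np.arange(.05,.2,.02):
    q=P[abs(P[:,2]-z)<.01]
    if len(q): print(round(z,2),len(q),q.min(0).round(3),q.max(0).round(3))
E
```

```text
t 27.05 pos [ 0.6459 -0.2001  0.2428] w 1.0 gf 0.0 F [-0.2  0.1 -0. ]
 shift [ 0.0014 -0.0032 -0.1537] turn [-0.0008 -0.0005  0.0008]
0.05 140 [ 0.622 -0.211  0.04 ] [ 0.668 -0.175  0.06 ]
0.07 137 [ 0.622 -0.206  0.06 ] [ 0.665 -0.176  0.08 ]
0.09 161 [ 0.621 -0.208  0.08 ] [ 0.665 -0.176  0.1  ]
0.11 202 [ 0.621 -0.217  0.1  ] [ 0.665 -0.177  0.12 ]
0.13 877 [ 0.621 -0.226  0.12 ] [ 0.673 -0.178  0.138]
0.15 1218 [ 0.627 -0.225  0.141] [ 0.668 -0.184  0.16 ]
0.17 478 [ 0.635 -0.217  0.16 ] [ 0.66  -0.192  0.18 ]
0.19 108 [ 0.643 -0.209  0.18 ] [ 0.651 -0.202  0.19 ]
```

Call:
move_arm(
  series=[
    [0.001, -0.004, -0.06, 0, 0, 0],
    [0.001, -0.004, -0.11, 0, 0, 0],
    [0.001, -0.004, -0.143, 0, 0, 0],
    [0.001, -0.004, -0.153, 0, 0, 0],
    [0.001, -0.004, -0.153, 0, 0, 0],
  ],
)

```text
clock: 27.6
position: [0.6466, -0.203, 0.1279]
ee_rot: [-1.499, -2.759, -0.0]
force: [-0.2, -0.0, 0.1]
width: 0.998
gripper_force: 0.0
```

Call:
move_arm(
  series=[
    [0, 0, 0, 0, 0, 0],
    [0, 0, 0, 0, 0, 0],
    [0, 0, 0, 0, 0, 0],
    [0, 0, 0, 0, 0, 0],
    [0, 0, 0, 0, 0, 0],
  ],
  claw=-1,
)

```text
clock: 28.1
position: [0.6471, -0.2043, 0.1286]
ee_rot: [1.501, 2.759, 0.0]
force: [0.8, -0.2, 0.7]
width: 0.616
gripper_force: 0.0
```

Call:
move_arm(
  series=[
    [0, 0, 0, 0, 0, 0],
    [0, 0, 0, 0, 0, 0],
    [0, 0, 0, 0, 0, 0],
    [0, 0, 0, 0, 0, 0],
    [0, 0, 0, 0, 0, 0],
  ],
)

```text
clock: 28.6
position: [0.6472, -0.2041, 0.1284]
ee_rot: [1.501, 2.759, 0.0]
force: [1.2, 1.1, 2.6]
width: 0.524
gripper_force: 24.8
```

Call:
move_arm(
  series=[
    [0, 0, 0.02, 0, 0, 0],
    [0, 0, 0.05, 0, 0, 0],
    [0, 0, 0.09, 0, 0, 0],
    [-0.02, 0.02, 0.1, 0, 0, -0.03],
    [-0.05, 0.06, 0.1, 0, 0, -0.06],
  ],
)

```text
clock: 29.1
position: [0.6097, -0.1625, 0.2057]
ee_rot: [1.592, 2.703, -0.002]
force: [0.6, 0.6, -2.3]
width: 0.526
gripper_force: 24.4
```

```bash
python3 - <<'E'
from h import *
rel(.4995,-.0055,.205,26)
E
```

```text
t 29.1 pos [ 0.6097 -0.1625  0.2057] w 0.526 gf 24.35 F [ 0.6  0.6 -2.3]
 shift [-0.1469  0.2093 -0.001 ] turn [ 0.0031  0.003  -0.0502]
```

Call:
move_arm(
  series=[
    [-0.04, 0.055, 0, 0, 0, -0.03],
    [-0.075, 0.105, 0, 0, 0, -0.05],
    [-0.105, 0.15, 0, 0, 0, -0.05],
    [-0.13, 0.185, 0, 0, 0, -0.05],
    [-0.147, 0.209, 0, 0, 0, -0.05],
  ],
)

```text
clock: 29.6
position: [0.4972, -0.0006, 0.2035]
ee_rot: [-1.655, -2.668, -0.001]
force: [0.6, 1.5, -2.4]
width: 0.528
gripper_force: 24.4
```

Call:
move_arm(
  series=[
    [0, 0, 0, 0, 0, 0],
    [0, 0, 0, 0, 0, 0],
    [0, 0, 0, 0, 0, 0],
  ],
)

```text
clock: 29.9
position: [0.4997, -0.0036, 0.2037]
ee_rot: [1.659, 2.667, 0.0]
force: [1.0, -0.3, -3.5]
width: 0.527
gripper_force: 24.3
```

```bash
python3 - <<'E'
from h import *
rel(.4995,-.005,.127,26)
s=readout.observe();W=wcloud(snap('wrist','w7')[1],s)
P=W[(np.hypot(W[...,0]-.4995,W[...,1]+.005)<.05)&(W[...,2]>.08)&(W[...,2]<.3)]
for z in np.arange(.09,.22,.02):
    q=P[abs(P[:,2]-z)<.01]
    if len(q): print(round(z,2),len(q),q.min(0).round(3),q.max(0).round(3))
E
```

```text
t 29.9 pos [ 0.4997 -0.0036  0.2037] w 0.527 gf 24.35 F [ 1.  -0.3 -3.5]
 shift [-0.0003 -0.0019 -0.1023] turn [ 0.0004  0.0009 -0.0038]
0.09 139 [ 0.474 -0.002  0.088] [0.521 0.027 0.1  ]
0.11 321 [ 0.473 -0.006  0.1  ] [0.521 0.026 0.12 ]
0.13 394 [ 0.473 -0.007  0.12 ] [0.522 0.025 0.14 ]
0.15 442 [ 0.473 -0.003  0.14 ] [0.519 0.024 0.16 ]
0.17 599 [ 0.472 -0.003  0.16 ] [0.518 0.024 0.18 ]
0.19 931 [ 0.472 -0.009  0.18 ] [0.519 0.023 0.2  ]
0.21 3006 [ 0.458 -0.023  0.2  ] [0.53  0.024 0.22 ]
```

Call:
move_arm(
  series=[
    [-0.001, -0.004, -0.02, 0, 0, 0],
    [-0.001, -0.004, -0.045, 0, 0, 0],
    [-0.001, -0.004, -0.07, 0, 0, 0],
    [-0.001, -0.004, -0.088, 0, 0, 0],
    [-0.001, -0.004, -0.092, 0, 0, 0],
  ],
)

```text
clock: 30.45
position: [0.4978, -0.0063, 0.133]
ee_rot: [-1.659, -2.666, 0.003]
force: [-0.3, -0.7, -2.7]
width: 0.526
gripper_force: 24.3
```

Call:
move_arm(
  series=[
    [0, 0, -0.003, 0, 0, 0],
    [0, 0, -0.006, 0, 0, 0],
    [0, 0, -0.009, 0, 0, 0],
    [0, 0, -0.0105, 0, 0, 0],
    [0, 0, -0.0105, 0, 0, 0],
  ],
)

```text
clock: 30.95
position: [0.4993, -0.0055, 0.1272]
ee_rot: [1.657, 2.668, 0.002]
force: [-0.3, -0.3, 4.5]
width: 0.524
gripper_force: 24.8
```

Seated. Release and retreat.

Call:
move_arm(
  series=[
    [0, 0, 0, 0, 0, 0],
    [0, 0, 0, 0, 0, 0],
    [0, 0, 0, 0, 0, 0],
    [0, 0, 0, 0, 0, 0],
    [0, 0, 0, 0, 0, 0],
  ],
  claw=1,
)

```text
clock: 31.45
position: [0.4984, -0.0054, 0.1263]
ee_rot: [-1.658, -2.669, 0.0]
force: [-0.3, 0.3, 0.1]
width: 0.908
gripper_force: 0.0
```

Call:
move_arm(
  series=[
    [0, 0, 0, 0, 0, 0],
    [0, 0, 0.02, 0, 0, 0],
    [0, 0, 0.06, 0, 0, 0],
    [0, 0, 0.12, 0, 0, 0],
    [0, 0, 0.17, 0, 0, 0],
  ],
)

```text
clock: 31.95
position: [0.4983, -0.0059, 0.2556]
ee_rot: [1.659, 2.668, -0.001]
force: [0.7, 0.3, -0.5]
width: 0.998
gripper_force: 0.0
```

Call:
move_arm(
  series=[
    [0.02, -0.06, 0, 0, 0, 0],
    [0.04, -0.12, 0, 0, 0, 0],
    [0.06, -0.18, 0, 0, 0, 0],
    [0.08, -0.24, 0, 0, 0, 0],
    [0.1, -0.28, 0, 0, 0, 0],
  ],
)

```text
clock: 32.45
position: [0.5732, -0.2192, 0.2539]
ee_rot: [1.661, 2.666, -0.002]
force: [0.2, 0.4, -0.0]
width: 1.001
gripper_force: 0.0
```

```bash
python3 - <<'E'
from h import *
p,d=snap('top','top5');C=cloud('top',d)
for n,c in(('red',(.464,.067)),('brown',(.5,-.006))):
    P=C[(np.hypot(C[...,0]-c[0],C[...,1]-c[1])<.035)&(C[...,2]>(.1 if n=='red' else .11))&(C[...,2]<.2)]; print(n,len(P),np.median(P,0).round(4),P.min(0).round(3),P.max(0).round(3))
P=C[(np.hypot(C[...,0]-.395,C[...,1]-.296)<.062)&(C[...,2]>.026)&(C[...,2]<.05)];print('tin',P.mean(0).round(4),cv2.minAreaRect((P[:,:2]*1000).astype(np.float32)),P[:,2].std())
cv2.imwrite('pics/top5c.png',cv2.resize(p[130:300,170:400,::-1],None,fx=3.4,fy=3.4,interpolation=cv2.INTER_CUBIC)); print(readout.observe()['position'])
E
```

```text
red 222 [0.4657 0.0687 0.1377] [0.441 0.047 0.101] [0.489 0.096 0.173]
brown 257 [ 0.5012 -0.0074  0.1509] [ 0.477 -0.031  0.117] [0.528 0.02  0.193]
tin [0.3959 0.2965 0.0321] ((395.7293701171875, 297.0413818359375), (62.43489074707031, 105.5436019897461), 21.715967178344727) 0.0032271077517769917
[ 0.57417323 -0.2236029   0.25404353]
```

View pics/top5c.png

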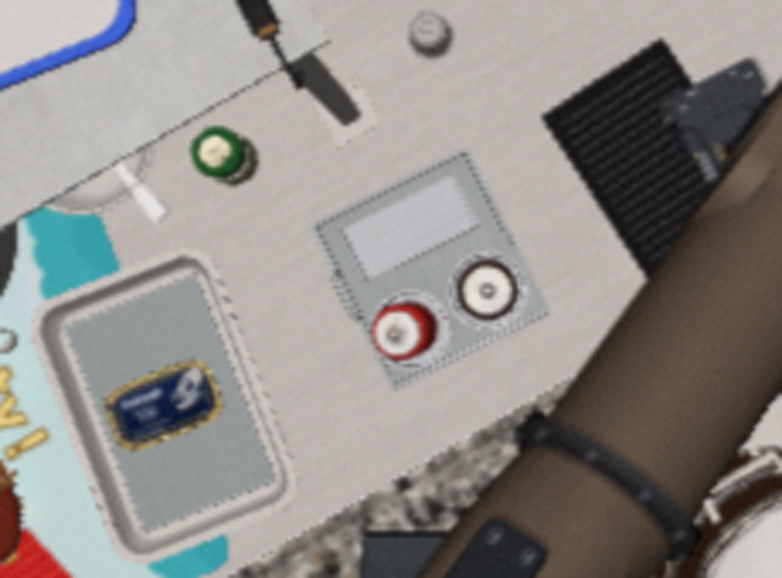

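The final view shows both bottles back in their cups (tips at (397,333) and (488,290)) and the tin centred in the tray (165,405). The pepper and spice haven't moved. Handing in.

```bash
python3 -c "
from h import *
print(ticket.sign_off())"
```

```text
the job is handed in; nothing more can be done
None
```

The job is handed in, with no verdict returned: the last top-camera check put the tin within about 3 mm of the tray's centre, and both bottles back in their own cups within about 3 mm of where they started, with pepper and spice untouched, at about 32 s of the 109 s allowed.

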